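Close a tank filler with its strainer and bayonet cap

ROBOT

A 6-joint arm with a two-finger parallel gripper is mounted at the origin on the work surface. World frame = base frame: x ahead of the robot, y to its left, z up, the work surface at z = 0. Lengths are in m, angles in rad, forces in N, time in s.
With the tool pointing down it reaches from about 0.3 to 0.775 m from the base axis. Payload 14.6 kg.
Tool frame: the origin (TCP) lies on the centre line of the jaws, within the pads' length; the fingertips stand ctrl.tcp_to_tips ahead of it and the grasp point (between the pads) lies 2 mm behind it (ctrl.tcp_to_tips is the distance from the TCP to the fingertips, in m); z points along the fingers, y is the line along which they close (so a half turn about z gives the same grasp; the last joint's range is limited). The gripper opens to 94 mm and grips with 3 to 60 N. Pads are 16 mm wide; open, the fingers measure 119 mm over their backs; the gripper's body (75 mm by 177 mm) begins 78 mm behind the grasp point.
Start: joints at [-1.407, 0.3, 1.521, -0, 1.321, -0.067], TCP at [0.126, -0.535, 0.222] pointing down, gripper open.
Joint ranges: [-3.03, 3.03], [-0.79, 2.21], [0.23, 2.52], [-1.04, 4.18], [0, 3.07], [-2.55, 2.55]. Speed limits (rad/s): [2.22, 2.22, 2.57, 3.14, 3.14, 3.14].

INTERFACE

Orientations are given as [roll, pitch, yaw] about the fixed x, y, z axes, in that order (R = Rz(yaw) Ry(pitch) Rx(roll)).
In Python, from station import telemetry, viewer, hand_in, ctrl gives the robot as it stands.
- The arm moves only by the tool step_arm, never from a script. Its argument "plan" is a list of rows, each an object of numbers: "dx", "dy", "dz": the shift along the tool's x, y, z scaled (see below); "rx", "ry", "rz": the turn, a rotation vector about the tool's x, y, z scaled (see below); "claw": the closure, from 0 (fully open) to 1 (shut). In form: [{"dx": .., "dy": .., "dz": .., "rx": .., "ry": .., "rz": .., "claw": ..}, ...]. A call has 1 to 10 rows; each row shifts and turns the commanded pose from where the row before left it, along the tool's axes as they then stand; what a row does not reach is not made up. The controller multiplies each number of a shift by 0.1 m and each number of a turn by 90 degrees. A row lasts 1/10 s, in which the tool goes at most 50 mm and 8.59 degrees, less where a joint would pass 70% of its speed; a pose out of reach is approached as far as the arm can. A call with a number of a shift or a turn outside -1 to 1 is refused whole. A call with a gripper value outside its range is refused whole. The fingers move at their own pace and stop on an object; "grip_force" is the grip in N (left out, the last holds). Time passes only in rows, so rows that do not move let the fingers close. It gives the time, the measured TCP pose, the force, the opening and the grip force at its end, in the units of the state.
- telemetry.get_obs(): the state, without advancing time (a new reading comes with each control period).
- viewer.camera(name): name is "scene" or "side" or "wrist"; returns a dict with "img" (400x640x3 uint8, red, green, blue), "z_map" (400x640 float32, m along the optical axis (not along the pixel's ray), 0 where there is no reading), "fx", "fy", "cx", "cy" (pixels), "R" (3x3) and "t" (3): a world point X has camera coordinates R X + t; the wrist camera has in their place "tool_from_camera" (4x4, takes a point from camera to tool coordinates, whose origin is the TCP and whose axes are the flange's). Camera axes: x right, y down, z forward; pixel columns grow to the right and rows downward; lengths in m; the calibration is good to about 2 mm. A picture is of the moment at which its call begins: read the wrist's pose just before it.
- hand_in(): hands the job in; it is judged then, once.
Trained networks look in a picture, given as the dict that the camera call returned (one of the last four; its "shot" number tells which), for a name from the list of things; names that differ only in an ending like _2 or _b are one class to them, and where a whole thing is asked for, a point or a joint stands for the part that bears it (a point fixed in the world has none). Each returns a list of dicts, best first, with "score" (0 to 1); they miss things now and then, are a little off and sometimes report something else, mostly with a low value. They report only what shows in the picture. A call takes as long as a camera call. They do not tell look-alikes from the thing itself.
- viewer.recognise(target, picture): "rect" ([left, top, right, bottom] in pixels, round what is visible of it).
The state is a dict: "time_s": time; "qpos": joint angles; "joint_vel": joint speeds; "tau": joint torques, N m; "ee_pos": TCP position; "eef_rot": TCP orientation; "force": force on the tool from outside, world axes, zero at the start; "moment": the same for the moment, N m; "grip_width": finger opening in m; "grip_force": force on a finger pad.
Only numpy, scipy, OpenCV 4.12 (cv2) and the standard library are available. Lean on these libraries where they do the work, as an engineer would, in place of code of your own. Each camera call takes 0.05 s, during which the arm holds its last target. There are 200 camera calls.

TASK

Make up this tank filler: lift the fine strainer by its cross-bar and lower it into the matching coarse strainer inside the filler neck until its rim sits all the way down, and let it go. Then take the cap by its bar grip, set its two lugs into the notches of the neck's mouth, push it down against the sprung seal, twist it a quarter turn clockwise to the stop and ease off the push so that the spring lifts the lugs up into their locking pockets. Do not let go of the cap: finish while still gripping it, locked in the neck, ready for the seal check, and leave the loose steel parts on the bench where they are.

Things in the scene. Friction and masses are not known exactly. Their poses are not given: they have to be found in the camera images.
- neck: Filler neck, fixed upright on a 120 x 120 x 8 mm plate on the bench, 100 mm outside diameter, mouth (top of its steel lip) at z = 105 mm. Origin on its axis at bench level, z up; the notches of the lip lie on its +x and -x sides, the locking pockets on its +y and -y sides. A half turn about z looks the same.
- neck_mouth (a point): Centre of the mouth, top of the lip; axes as the neck. Lip opening 75 mm, bore below it 89 mm. Two notches 20 mm wide on +x and -x, cut out to radius 44 mm. Clockwise (from above) after each notch: a rail 6.5 mm thick, then a quarter turn on a pocket 20 mm wide where the lip is 3 mm thick, then a stop. Anticlockwise is blocked.
- seal_ring (a joint): Black sprung seal ring around the lip, 90 to 100 mm diameter. 0: standing 8 mm above the mouth; grows in m as pressed down; 0.008: flush with the mouth, the end stop. It takes about 6 N to start it and 0.8 N more per mm (12.5 N at 8 mm). The cap's disc presses it.
- coarse_rim (a point): Centre of the rim of the coarse strainer, a tapered brass cup fixed inside the neck, 41 mm below the mouth; axes as the neck. The rim is flat, inside diameter 64 mm; the cup inside narrows to 53 mm at its floor, 51 mm below the rim. The fine strainer's flange rests on this rim.
- strainer: Fine strainer: loose perforated steel cup, upright, 0.09 to 0.18 kg. Origin at the centre of its underside, z up. Outside 48 mm across at the bottom, 59 mm at the top of the 45 mm wall; flat flange 70 mm across at z 45 to 48 mm; cross-bar over the mouth along its x. Fully home: origin 19 mm above the neck's origin, any yaw, about 2.5 mm side play.
- strainer_bar (a point): Middle of the strainer's cross-bar handle, 58 mm above the strainer's origin; axes as the strainer. Bar 68 mm long (along x), 6 mm wide, 6 mm high; 7 mm free height between it and the flange, open cup below.
- cap: Aluminium bayonet cap, loose, standing on its boss, 0.24 to 0.38 kg. Origin at the centre of its underside, z up; lugs and bar grip along its x; a half turn looks the same. Boss 60 mm across at the bottom, 71 mm from z = 7 mm up. Disc 102 mm across, z 21.5 to 29.5 mm; its underside meets the seal ring. Locked, its x lies along the neck's y, with about 5 degrees play.
- cap_lugs (a point): On the cap's axis at mid-height of its two lugs (10.5 mm above the cap's origin): 13 mm wide, 5 mm high, reaching 42 mm out along +x and -x. Cap origin above neck origin: 91.5 mm resting on the free seal, lugs in the notches; 97 mm lugs on top of the lip; under 85.5 mm free to turn; 83.5 mm right down; 89 mm locked, lugs up in the pockets.
- cap_grip (a point): Middle of the cap's bar grip, 42.5 mm above the cap's origin; axes as the cap. Bar 64 mm long (along x), 14 mm wide, 26 mm high, standing on the disc.
- bush: Bystander: plain steel sleeve, 46 mm diameter, 45 mm high, standing; origin at the centre of its underside.
- hub: Bystander: stepped steel hub, 72 mm diameter, 52 mm high, standing; origin at the centre of its underside.
- spacer: Bystander: flat dark steel ring, 68 mm diameter, 14 mm high, lying flat; origin at the centre of its underside.
Not all that is in view belongs to the job. What is shaped like the strainer but orange, purple or red is not meant.

How it is judged:
By the outcome, as a careful person would: the job done as asked, in the order asked, and still so for the second after the job is handed in, while the arm keeps its last pose, push and grip.
It also fails if it takes over 67 s, if anything falls off the work surface, if the arm or the gripper's body presses on something with over 40 N, if the wrist force passes 120 N, or if a joint passes its speed limit or range.

## Working session

There is one attempt and no reset: what is moved stays moved. The work goes in short steps, Python scripts to look and compute and a tool call to move; the robot and the scene stay as the last step left them, time stands still between calls to the robot, and variables do not carry over. Pictures are saved under pics/ and viewed, at most 10 in all, crops included, and the job is handed in when it is done.

Besides the shell and the picture viewer there is one more tool, called after "Request:" by a JSON object that holds its "api" and its "payload". step_arm: Moves the arm, as the interface text tells. Shifts and turns lie within -1 to 1; 1 stands for 0.1 m of shift or 90 degrees of turn. Its arguments: {"type":"object","properties":{"plan":{"type":"array"},"grip_force":{"type":"number"}},"required":["plan"]}

```bash
ls; mkdir -p pics; cat > h.py <<'E'
import numpy as np, cv2
from station import telemetry, viewer, ctrl
from scipy.spatial.transform import Rotation as Ro
def shot(n,save=None):
    o=telemetry.get_obs(); p=viewer.camera(n)
    if 'R' in p and n!='wrist':
        R=np.array(p['R']);t=np.array(p['t']); p['Rw']=R.T; p['tw']=-R.T@t
    else:
        T=np.array(p['tool_from_camera']); Rt=Ro.from_euler('xyz',o['eef_rot']).as_matrix()
        p['Rw']=Rt@T[:3,:3]; p['tw']=Rt@T[:3,3]+np.array(o['ee_pos'])
    if save: cv2.imwrite(f'pics/{save}.png',p['img'][:,:,::-1])
    return p
def cloud(p):
    z=p['z_map']; v,u=np.mgrid[:z.shape[0],:z.shape[1]]
    c=np.stack([(u-p['cx'])/p['fx']*z,(v-p['cy'])/p['fy']*z,z],-1)
    w=c@p['Rw'].T+p['tw']; w[z==0]=np.nan
    return w
E
python3 - <<'E'
from h import *
print(telemetry.get_obs(), ctrl.tcp_to_tips)
for n in ['scene','side']:
    p=shot(n,n); w=cloud(p)
    for k in ['neck','strainer','cap','bush','hub','spacer']:
        for r in viewer.recognise(k,p)[:5]:
            x0,y0,x1,y1=[int(a) for a in r['rect']]
            q=w[y0:y1,x0:x1].reshape(-1,3); q=q[q[:,2]>.01]
            print(n,k,round(r['score'],2),[x0,y0,x1,y1],np.nanmedian(q,0).round(3) if len(q) else None, np.nanmax(q[:,2]).round(3) if len(q) else None)
E
```

```text
pics
{'time_s': 0.0, 'qpos': array([-1.40656568e+00,  3.00438746e-01,  1.52158359e+00,  8.61485223e-06,
        1.32068068e+00, -6.66140046e-02]), 'joint_vel': array([ 0.00043108,  0.00117165,  0.00163248, -0.00050885,  0.00223288,
        0.00073483]), 'tau': array([ 9.45769862e-04, -5.31805694e+01, -3.52739239e+01,  7.08472123e-02,
        2.44538515e-02, -1.03886248e-04]), 'ee_pos': array([ 0.12579238, -0.53517555,  0.221903  ]), 'eef_rot': array([-3.14048531e+00, -8.22371646e-05,  2.30842464e-01]), 'force': array([0.11637782, 1.10669021, 0.37452845]), 'moment': array([0.00772198, 0.00150282, 0.00200435]), 'grip_force': 0.0, 'grip_width': 0.09419778509179426} 0.017
scene neck 0.84 [294, 192, 359, 267] [0.583 0.024 0.066] 0.116
scene strainer 0.97 [251, 188, 278, 219] [ 0.501 -0.13   0.046] 0.064
scene strainer 0.96 [167, 218, 200, 252] [ 0.596 -0.311  0.046] 0.064
scene strainer 0.91 [205, 184, 229, 216] [ 0.491 -0.249  0.046] 0.064
scene strainer 0.81 [196, 148, 226, 179] [ 0.379 -0.272  0.043] 0.064
scene strainer 0.61 [296, 194, 358, 266] [0.582 0.024 0.066] 0.116
scene cap 0.7
[... 326 characters left out ...]
 194, 458, 228] [0.522 0.294 0.029] 0.058
scene spacer 0.63 [171, 280, 206, 313] [ 0.732 -0.283  0.014] 0.018
side neck 0.93 [290, 178, 346, 239] [0.571 0.048 0.072] 0.116
side strainer 0.95 [376, 161, 398, 185] [ 0.491 -0.242  0.038] 0.065
side strainer 0.85 [411, 168, 433, 193] [ 0.383 -0.266  0.037] 0.065
side strainer 0.73 [355, 144, 372, 165] [ 0.599 -0.301  0.035] 0.064
side strainer 0.64 [353, 180, 378, 206] [ 0.509 -0.127  0.037] 0.065
side cap 0.69 [266, 279, 305, 315] [0.505 0.307 0.03 ] 0.059
side bush 0.78 [371, 214, 390, 233] [ 0.418 -0.027  0.033] 0.05
side hub 0.92 [208, 243, 236, 276] [0.7   0.298 0.036] 0.056
side spacer 0.52 [315, 143, 334, 160] [ 0.733 -0.275  0.014] 0.019
```

```bash
python3 - <<'E'
import cv2
a=cv2.imread('pics/scene.png')[130:330,150:470]
cv2.imwrite('pics/c1.png',cv2.resize(a,None,fx=2.5,fy=2.5,interpolation=3))
E
```

```text
(no output)
```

View pics/c1.png

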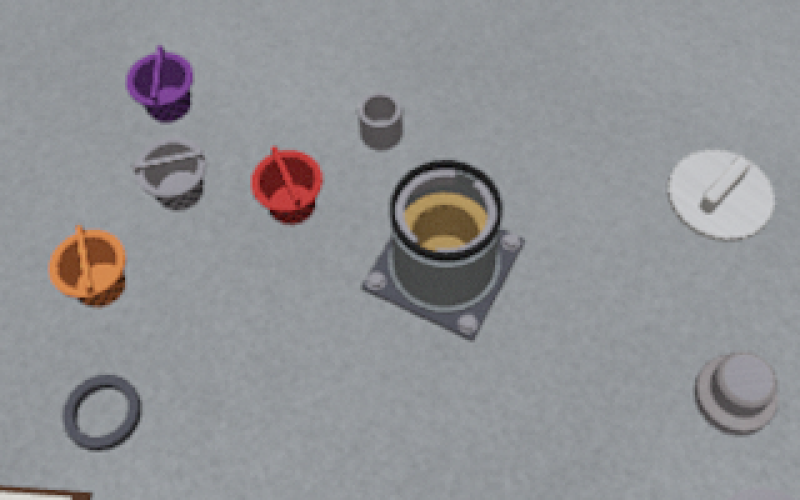

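The crop shows four cup-shaped things (scene pixels): purple (214,164), bare steel (218,200), red (265,204) and orange (185,237). The strainer meant is the steel one at (218,200). The cap is at (438,208), the neck at (327,225).

```bash
cat >> h.py <<'E'
def circ(P):
    from scipy.optimize import least_squares
    c=P.mean(0)
    f=lambda s:np.hypot(P[:,0]-s[0],P[:,1]-s[1])-s[2]
    r=least_squares(f,[c[0],c[1],.04],loss='soft_l1',f_scale=.002); return r.x.round(4)
def near(w,c,r,z0,z1):
    q=w.reshape(-1,3); q=q[~np.isnan(q[:,0])]
    return q[(np.hypot(q[:,0]-c[0],q[:,1]-c[1])<r)&(q[:,2]>z0)&(q[:,2]<z1)]
def bar(P):
    (cx,cy),(a,b),an=cv2.minAreaRect((P[:,:2]*1000).astype(np.float32))
    u=np.linalg.svd(P[:,:2]-P[:,:2].mean(0),full_matrices=False)[2][0]
    return np.round([cx/1000,cy/1000,a,b],3),'axis deg',round(float(np.degrees(np.arctan2(u[1],u[0]))%180),1),len(P),P[:,2].max().round(4)
E
python3 - <<'E'
from h import *
for n in ['scene','side']:
    w=cloud(shot(n))
    S=near(w,(.491,-.246),.05,.042,.053); print('str flange',circ(S),len(S)); 
    print('str bar',bar(near(w,(.491,-.246),.05,.0575,.07)))
    N=near(w,(.578,.035),.07,.108,.12); print('seal',circ(N),bar(N))
    print('plate',bar(near(w,(.578,.035),.1,.004,.03)))
    C=near(w,(.513,.30),.07,.024,.034); print('cap disc',bar(C))
    print('cap bar',bar(near(w,(.513,.30),.06,.05,.065)))
E
```

```text
str flange [ 0.4943 -0.2457  0.031 ] 231
str bar (array([ 0.493, -0.246,  8.299, 66.131]), 'axis deg', 104.7, 71, np.float64(0.0643))
seal [0.5798 0.0238 0.0475] (array([5.7900e-01, 2.4000e-02, 9.9639e+01, 9.9612e+01]), 'axis deg', 3.9, 350, np.float64(0.1166))
plate (array([5.75000e-01, 1.70000e-02, 1.50261e+02, 1.21749e+02]), 'axis deg', 98.2, 1018, np.float64(0.0299))
cap disc (array([  0.514,   0.297, 102.244, 101.692]), 'axis deg', 53.6, 1001, np.float64(0.034))
cap bar (array([ 0.514,  0.297, 13.491, 64.814]), 'axis deg', 136.8, 131, np.float64(0.0584))
str flange [ 0.4914 -0.2424  0.031 ] 142
str bar (array([ 0.493, -0.245,  5.89 , 73.528]), 'axis deg', 105.2, 28, np.float64(0.0634))
seal [0.5771 0.0273 0.0477] (array([5.78000e-01, 2.60000e-02, 9.73780e+01, 1.04021e+02]), 'axis deg', 119.9, 237, np.float64(0.1173))
plate (array([5.73000e-01, 5.50000e-02, 1.73083e+02, 1.47076e+02]), 'axis deg', 22.2, 663, np.float64(0.0299))
cap disc (array([  0.511,   0.3  , 101.595, 102.873]), 'axis deg', 46.3, 1099, np.float64(0.034))
cap bar (array([ 0.511,  0.3  , 14.28 , 63.171]), 'axis deg', 136.3, 142, np.float64(0.0597))
```

Request:
{"api": "step_arm", "payload": {"plan": [{"dx":0.42,"dy":-0.2,"dz":0,"claw":0.5},{"dx":0.42,"dy":-0.2,"claw":0.75},{"dx":0.42,"dy":-0.2,"claw":0.75},{"dx":0.42,"dy":-0.2,"claw":0.75},{"dx":0.42,"dy":-0.2,"claw":0.75},{"dx":0.42,"dy":-0.2,"claw":0.75},{"dx":0.42,"dy":-0.2,"claw":0.75},{"dx":0.42,"dy":-0.2,"claw":0.75},{"dx":0.42,"dy":-0.2,"claw":0.75},{"dx":0.42,"dy":-0.2,"claw":0.75}]}}

```text
$.plan[0]: bad value
```

Request:
{"api": "step_arm", "payload": {"plan": [{"rz":-0.093,"claw":0.75},{"rz":-0.093,"claw":0.75},{"rz":-0.093,"claw":0.75},{"rz":-0.093,"claw":0.75},{"rz":-0.093,"claw":0.75},{"rz":-0.093,"claw":0.75},{"rz":-0.093,"claw":0.75},{"rz":-0.093,"claw":0.75},{"rz":-0.093,"claw":0.75},{"rz":-0.093,"claw":0.75}]}}

```text
$.plan[0]: bad value
```

Request:
{"api": "step_arm", "payload": {"plan": [{"rz":-0.093,"claw":0.75},{"claw":0.75},{"claw":0.75}]}}

```text
$.plan[0]: bad value
```

```bash
python3 - <<'E'
from h import *
p=shot('wrist','w1'); w=cloud(p)
S=near(w,(.493,-.245),.05,.042,.053); print('str flange',circ(S),len(S), S[:,:2].min(0),S[:,:2].max(0))
print('str bar',bar(near(w,(.493,-.245),.05,.0565,.07)))
print([(r['rect'],r['score']) for r in viewer.recognise('strainer',p)])
E
```

```text
h.py:20: RuntimeWarning: Mean of empty slice.
  c=P.mean(0)
  ret = um.true_divide(
Traceback (most recent call last):
  File "h.py", line 22, in circ
    r=least_squares(f,[c[0],c[1],.04],loss='soft_l1',f_scale=.002); return r.x.round(4)
ValueError: Initial guess is outside of provided bounds
```

View pics/w1.png

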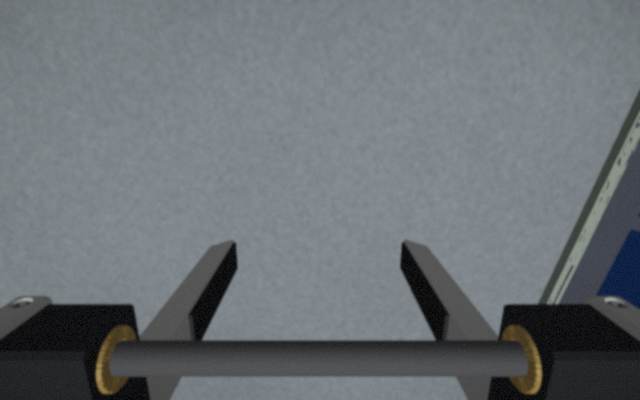

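The rows were refused because every field is needed, so the picture shows only bare bench between the fingers. I'll send full rows.

Request:
{"api": "step_arm", "payload": {"plan": [{"dx":0.42,"dy":-0.2,"dz":0,"rx":0,"ry":0,"rz":0,"claw":0.75},{"dx":0.42,"dy":-0.2,"dz":0,"rx":0,"ry":0,"rz":0,"claw":0.75},{"dx":0.42,"dy":-0.2,"dz":0,"rx":0,"ry":0,"rz":0,"claw":0.75},{"dx":0.42,"dy":-0.2,"dz":0,"rx":0,"ry":0,"rz":0,"claw":0.75},{"dx":0.42,"dy":-0.2,"dz":0,"rx":0,"ry":0,"rz":0,"claw":0.75},{"dx":0.42,"dy":-0.2,"dz":0,"rx":0,"ry":0,"rz":0,"claw":0.75},{"dx":0.42,"dy":-0.2,"dz":0,"rx":0,"ry":0,"rz":0,"claw":0.75},{"dx":0.42,"dy":-0.2,"dz":0,"rx":0,"ry":0,"rz":0,"claw":0.75},{"dx":0.42,"dy":-0.2,"dz":0,"rx":0,"ry":0,"rz":0,"claw":0.75},{"dx":0.42,"dy":-0.2,"dz":0,"rx":0,"ry":0,"rz":0,"claw":0.75}]}}

```text
time_s: 1.85
ee_pos: [0.4903, -0.2431, 0.2227]
eef_rot: [3.141, -0.0, 0.231]
force: [-0.1, 0.3, -0.4]
grip_width: 0.0237
grip_force: 0.0
```

Request:
{"api": "step_arm", "payload": {"plan": [{"dx":0,"dy":0,"dz":0,"rx":0,"ry":0,"rz":-0.093,"claw":0.75},{"dx":0,"dy":0,"dz":0,"rx":0,"ry":0,"rz":-0.093,"claw":0.75},{"dx":0,"dy":0,"dz":0,"rx":0,"ry":0,"rz":-0.093,"claw":0.75},{"dx":0,"dy":0,"dz":0,"rx":0,"ry":0,"rz":-0.093,"claw":0.75},{"dx":0,"dy":0,"dz":0,"rx":0,"ry":0,"rz":-0.093,"claw":0.75},{"dx":0,"dy":0,"dz":0,"rx":0,"ry":0,"rz":-0.093,"claw":0.75},{"dx":0,"dy":0,"dz":0,"rx":0,"ry":0,"rz":-0.093,"claw":0.75},{"dx":0,"dy":0,"dz":0,"rx":0,"ry":0,"rz":-0.093,"claw":0.75},{"dx":0,"dy":0,"dz":0,"rx":0,"ry":0,"rz":-0.093,"claw":0.75},{"dx":0,"dy":0,"dz":0,"rx":0,"ry":0,"rz":-0.093,"claw":0.75}]}}

```text
time_s: 2.85
ee_pos: [0.4889, -0.2446, 0.2225]
eef_rot: [3.142, 0.0, 1.698]
force: [0.0, -0.5, 0.1]
grip_width: 0.0236
grip_force: 0.0
```

Request:
{"api": "step_arm", "payload": {"plan": [{"dx":0,"dy":0,"dz":0,"rx":0,"ry":0,"rz":-0.093,"claw":0.75},{"dx":0,"dy":0,"dz":0,"rx":0,"ry":0,"rz":0,"claw":0.75},{"dx":0,"dy":0,"dz":0,"rx":0,"ry":0,"rz":0,"claw":0.75}]}}

```text
time_s: 3.15
ee_pos: [0.4889, -0.2446, 0.2225]
eef_rot: [3.142, -0.0, 1.833]
force: [-0.2, -0.1, -0.3]
grip_width: 0.0233
grip_force: 0.0
```

```bash
python3 - <<'E'
from h import *
p=shot('wrist','w2'); w=cloud(p)
print([(r['rect'],r['score']) for r in viewer.recognise('strainer',p)])
S=near(w,(.493,-.245),.05,.042,.053); print(len(S));print('str flange',circ(S),len(S), S[:,:2].min(0),S[:,:2].max(0))
print('str bar',bar(near(w,(.493,-.245),.05,.0565,.07)))
E
```

```text
[([283.6, 154.7, 358.3, 223.8], 0.78), ([334.1, 38.0, 413.2, 111.8], 0.72), ([174.2, 155.2, 245.2, 219.2], 0.71), ([366.1, 230.1, 437.0, 296.9], 0.67)]
1484
str flange [ 0.4914 -0.2423  0.031 ] 1484 [ 0.45678034 -0.2777918 ] [ 0.5268287  -0.20812623]
str bar (array([ 0.492, -0.243,  5.916, 67.212]), 'axis deg', 104.0, 408, np.float64(0.063))
```

View pics/w2.png

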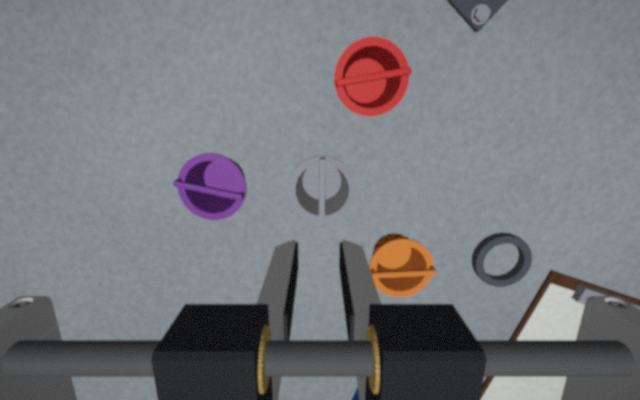

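The wrist picture shows the steel strainer at (322,190) with its bar along the fingers' gap. The look-alikes are purple (211,187), red (372,76) and orange (402,266). I'm descending onto the steel one.

Request:
{"api": "step_arm", "payload": {"plan": [{"dx":0,"dy":0.03,"dz":0.4,"rx":0,"ry":0,"rz":0,"claw":0.75},{"dx":0,"dy":0,"dz":0.4,"rx":0,"ry":0,"rz":0,"claw":0.75},{"dx":0,"dy":0,"dz":0.4,"rx":0,"ry":0,"rz":0,"claw":0.75},{"dx":0,"dy":0,"dz":0.15,"rx":0,"ry":0,"rz":0,"claw":0.75},{"dx":0,"dy":0,"dz":0.1,"rx":0,"ry":0,"rz":0,"claw":0.75},{"dx":0,"dy":0,"dz":0.1,"rx":0,"ry":0,"rz":0,"claw":0.75},{"dx":0,"dy":0,"dz":0.09,"rx":0,"ry":0,"rz":0,"claw":0.75},{"dx":0,"dy":0,"dz":0,"rx":0,"ry":0,"rz":0,"claw":0.75}], "grip_force": 15}}

```text
time_s: 4.05
ee_pos: [0.4916, -0.2437, 0.0578]
eef_rot: [-3.141, -0.001, 1.837]
force: [0.7, 0.9, 1.0]
grip_width: 0.0236
grip_force: 0.0
```

Request:
{"api": "step_arm", "payload": {"plan": [{"dx":0,"dy":0,"dz":0,"rx":0,"ry":0,"rz":0,"claw":1},{"dx":0,"dy":0,"dz":0,"rx":0,"ry":0,"rz":0,"claw":1},{"dx":0,"dy":0,"dz":0,"rx":0,"ry":0,"rz":0,"claw":1},{"dx":0,"dy":0,"dz":0,"rx":0,"ry":0,"rz":0,"claw":1},{"dx":0,"dy":0,"dz":0,"rx":0,"ry":0,"rz":0,"claw":1}], "grip_force": 30}}

```text
time_s: 4.55
ee_pos: [0.4921, -0.2439, 0.059]
eef_rot: [3.141, 0.001, 1.838]
force: [0.0, 1.4, 6.1]
grip_width: 0.0055
grip_force: 30.0
```

Request:
{"api": "step_arm", "payload": {"plan": [{"dx":0,"dy":0,"dz":-0.1,"rx":0,"ry":0,"rz":0,"claw":1},{"dx":0,"dy":0,"dz":-0.3,"rx":0,"ry":0,"rz":0,"claw":1},{"dx":0,"dy":0,"dz":-0.4,"rx":0,"ry":0,"rz":0,"claw":1},{"dx":0,"dy":0,"dz":-0.4,"rx":0,"ry":0,"rz":0,"claw":1},{"dx":0,"dy":0,"dz":-0.4,"rx":0,"ry":0,"rz":0,"claw":1},{"dx":0,"dy":0,"dz":-0.2,"rx":0,"ry":0,"rz":0,"claw":1},{"dx":0,"dy":0,"dz":0,"rx":0,"ry":0,"rz":0,"claw":1},{"dx":0,"dy":0,"dz":0,"rx":0,"ry":0,"rz":0,"claw":1}]}}

```text
time_s: 5.35
ee_pos: [0.4914, -0.2437, 0.2376]
eef_rot: [-3.141, -0.001, 1.838]
force: [-0.7, 0.5, -1.5]
grip_width: 0.0055
grip_force: 30.0
```

```bash
python3 - <<'E'
from h import *
o=telemetry.get_obs(); e=o['ee_pos']; print(e,o['eef_rot'],o['force'])
for n in ['scene','side']:
    p=shot(n,'l_'+n); w=cloud(p); c=e[:2]
    # where's TCP in pic
    S=near(w,c,.05,e[2]-.06,e[2]-.004); print(n,len(S), S[:,2].min() if len(S) else 0)
    for r in viewer.recognise('strainer',p): print(r['rect'],r['score'])
p=shot('wrist','w3')
E
```

```text
[ 0.49143764 -0.24366738  0.23758159] [-3.14082169e+00 -6.86161716e-04  1.83772289e+00] [-0.67355258  0.53094757 -1.5477772 ]
scene 598 0.17817601229918978
[187.0, 138.9, 214.9, 172.6] 0.81
[208.0, 148.8, 228.4, 177.6] 0.81
[168.7, 221.0, 199.0, 254.4] 0.71
[250.2, 192.4, 278.1, 218.8] 0.58
side 395 0.17788088789774736
[409.9, 169.2, 431.8, 194.7] 0.94
[381.8, 114.5, 403.3, 140.8] 0.87
[353.7, 179.3, 376.8, 207.5] 0.67
[354.2, 142.6, 373.6, 166.6] 0.64
[292.8, 181.1, 347.9, 243.6] 0.52
```

View pics/w3.png

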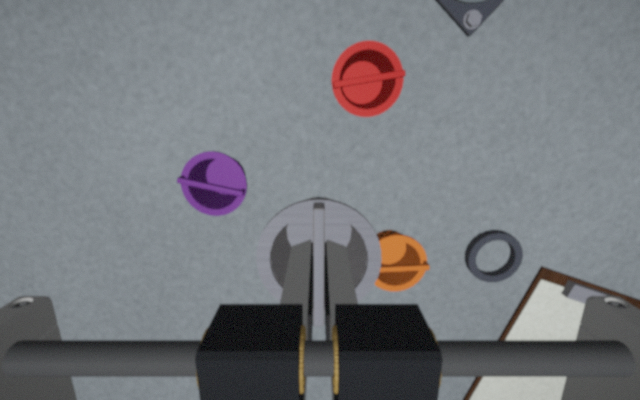

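The strainer hangs centred in the jaws at (320,255), with the bar gripped mid-length. Next I'll stop short of the neck for a close look.

Request:
{"api": "step_arm", "payload": {"plan": [{"dx":0.2,"dy":0.25,"dz":-0.1,"rx":0,"ry":0,"rz":0,"claw":1},{"dx":0.3,"dy":0.35,"dz":-0.1,"rx":0,"ry":0,"rz":0,"claw":1},{"dx":0.3,"dy":0.4,"dz":-0.1,"rx":0,"ry":0,"rz":0,"claw":1},{"dx":0.3,"dy":0.35,"dz":0,"rx":0,"ry":0,"rz":0,"claw":1},{"dx":0.1,"dy":0.2,"dz":0,"rx":0,"ry":0,"rz":0,"claw":1},{"dx":0,"dy":0,"dz":0,"rx":0,"ry":0,"rz":0,"claw":1},{"dx":0,"dy":0,"dz":0,"rx":0,"ry":0,"rz":0,"claw":1},{"dx":0,"dy":0,"dz":0,"rx":0,"ry":0,"rz":0,"claw":1}]}}

```text
time_s: 6.4
ee_pos: [0.6086, -0.0887, 0.268]
eef_rot: [-3.141, -0.0, 1.837]
force: [0.1, -0.3, -2.2]
grip_width: 0.0053
grip_force: 30.0
```

```bash
python3 - <<'E'
from h import *
o=telemetry.get_obs(); e=np.array(o['ee_pos'])
p=shot('wrist','w4'); w=cloud(p)
F=near(w,e,.05,e[2]-.0165,e[2]-.007);print(e,'flange',circ(F),F[:,:2].min(0),F[:,:2].max(0),len(F),np.median(F[:,2])-e[2])
N=near(w,(.578,.025),.06,.108,.12); print('seal',circ(N),N[:,:2].min(0),N[:,:2].max(0),len(N),np.median(N[:,2]))
L=near(w,(.578,.025),.06,.09,.108); print('lip',circ(L),len(L),np.median(L[:,2]))
B=near(w,(.578,.025),.06,.058,.070); print('coarse',circ(B),len(B))
c=circ(N)[:2]
# polar map of depth at r=41 mm (notch cut to 44; pockets)
q=w.reshape(-1,3);q=q[~np.isnan(q[:,0])]; r=np.hypot(*(q[:,:2]-c).T); a=np.degrees(np.arctan2(*(q[:,:2]-c).T[::-1]))
m=(r>.039)&(r<.0425)&(q[:,2]<.12)
for k in range(-180,180,10):
    s=q[m&(a>=k)&(a<k+10),2]; print(k,len(s),np.round([np.min(s),np.median(s)],3) if len(s) else '',end=' | ')
E
```

```text
[ 0.60858226 -0.08873145  0.26795205] flange [ 0.6078 -0.0875  0.0309] [ 0.57313009 -0.12077833] [ 0.643066   -0.05290805] 3906 -0.011045432087505969
seal [0.5773 0.0265 0.0472] [ 0.52734434 -0.02302247] [0.62722676 0.07665082] 2289 0.11289822343033712
lip [0.5771 0.0269 0.0415] 2963 0.10486050116521739
coarse [0.5771 0.0286 0.0367] 2619
-180 44 [0.063 0.105] | -170 40 [0.062 0.105] | -160 38 [0.063 0.105] | -150 32 [0.064 0.105] | -140 32 [0.104 0.105] | -130 30 [0.103 0.105] | -120 29 [0.104 0.105] | -110 29 [0.104 0.105] | -100 33 [0.103 0.105] | -90 30 [0.103 0.105] | -80 28 [0.104 0.105] | -70 31 [0.103 0.105] | -60 31 [0.104 0.105] | -50 26 [0.104 0.105] | -40 18 [0.062 0.064] | -30 26 [0.061 0.064] | -20 38 [0.063 0.064] | -10 38 [0.064 0.105] | 0 38 [0.062 0.105] | 10 47 [0.063 0.105] | 20 50 [0.063 0.104] | 30 51 [0.063 0.105] | 40 60 [0.063 0.105] | 50 64 [0.063 0.104] | 60 63 [0.063 0.104] | 70 65 [0.062 0.104] | 80 66 [0.061 0.104] | 90 68 [0.063 0.104] | 100 66 [0.062 0.104] | 110 62 [0.062 0.104] | 120 66 [0.063 0.104] | 130 63 [0.062 0.103] | 140 29 [0.062 0.064] | 150 28 [0.063 0.064] | 160 34 [0.062 0.065] | 170 55 [0.063 0.105] |
```

View pics/w4.png

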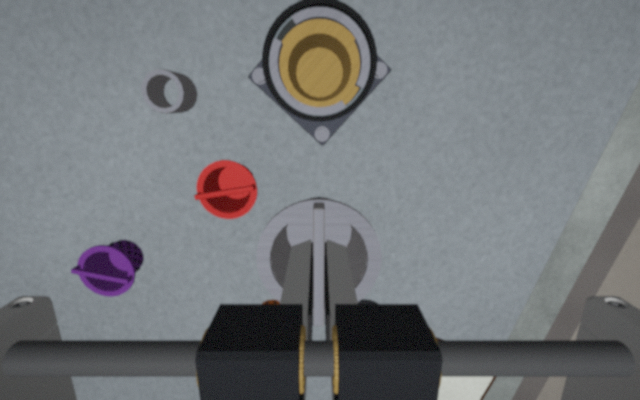

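Request:
{"api": "step_arm", "payload": {"plan": [{"dx":0.2,"dy":0,"dz":0,"rx":0,"ry":0,"rz":0,"claw":1},{"dx":0.3,"dy":0,"dz":0,"rx":0,"ry":0,"rz":0,"claw":1},{"dx":0.3,"dy":0,"dz":0.2,"rx":0,"ry":0,"rz":0,"claw":1},{"dx":0.25,"dy":0,"dz":0.3,"rx":0,"ry":0,"rz":0,"claw":1},{"dx":0.13,"dy":0,"dz":0.3,"rx":0,"ry":0,"rz":0,"claw":1},{"dx":0,"dy":0,"dz":0,"rx":0,"ry":0,"rz":0,"claw":1},{"dx":0,"dy":0,"dz":0,"rx":0,"ry":0,"rz":0,"claw":1},{"dx":0,"dy":0,"dz":0,"rx":0,"ry":0,"rz":0,"claw":1}]}}

```text
time_s: 7.25
ee_pos: [0.5787, 0.0251, 0.1903]
eef_rot: [3.139, 0.001, 1.837]
force: [-0.4, -0.1, -1.7]
grip_width: 0.0055
grip_force: 30.0
```

```bash
python3 - <<'E'
from h import *
o=telemetry.get_obs(); e=np.array(o['ee_pos']); print(e)
p=shot('wrist','w5'); w=cloud(p)
F=near(w,e,.05,e[2]-.0165,e[2]-.007);print('flange',circ(F),F[:,:2].min(0),F[:,:2].max(0),(F[:,:2].min(0)+F[:,:2].max(0))/2,len(F))
N=near(w,(.577,.027),.06,.108,.12); print('seal',circ(N),N[:,:2].min(0),N[:,:2].max(0),len(N))
for n in ['scene','side']:
    w=cloud(shot(n))
    F=near(w,e,.05,e[2]-.0165,e[2]-.007); N=near(w,(.577,.027),.06,.109,.12)
    print(n,'flange',(F[:,:2].min(0)+F[:,:2].max(0))/2,F[:,:2].max(0)-F[:,:2].min(0),len(F)); print(' seal',(N[:,:2].min(0)+N[:,:2].max(0))/2,N[:,:2].max(0)-N[:,:2].min(0),len(N))
E
```

```text
[0.57871946 0.02510288 0.19027205]
flange [0.5779 0.0264 0.0309] [ 0.54322832 -0.00691269] [0.61304931 0.0609731 ] [0.57813881 0.0270302 ] 3910
seal [0.5772 0.0273 0.0473] [ 0.5272118  -0.00428284] [0.6274548 0.0770058] 1782
scene flange [0.58233517 0.02051985] [0.06662724 0.06393184] 176
 seal [0.58864421 0.02378418] [0.08186296 0.09951748] 223
side flange [0.57817334 0.02639249] [0.06983405 0.07091571] 173
 seal [0.57716847 0.02835229] [0.09998753 0.09964027] 172
```

Request:
{"api": "step_arm", "payload": {"plan": [{"dx":0.015,"dy":-0.005,"dz":0,"rx":0,"ry":0,"rz":0,"claw":1},{"dx":0,"dy":0,"dz":0.2,"rx":0,"ry":0,"rz":0,"claw":1},{"dx":0,"dy":0,"dz":0.2,"rx":0,"ry":0,"rz":0,"claw":1},{"dx":0,"dy":0,"dz":0.15,"rx":0,"ry":0,"rz":0,"claw":1},{"dx":0,"dy":0,"dz":0.1,"rx":0,"ry":0,"rz":0,"claw":1},{"dx":0,"dy":0,"dz":0.1,"rx":0,"ry":0,"rz":0,"claw":1},{"dx":0,"dy":0,"dz":0.1,"rx":0,"ry":0,"rz":0,"claw":1},{"dx":0,"dy":0,"dz":0,"rx":0,"ry":0,"rz":0,"claw":1}]}}

```text
time_s: 8.2
ee_pos: [0.5766, 0.0272, 0.1021]
eef_rot: [-3.14, -0.0, 1.838]
force: [-0.5, -1.1, -1.3]
grip_width: 0.0054
grip_force: 30.0
```

Request:
{"api": "step_arm", "payload": {"plan": [{"dx":0,"dy":0,"dz":0.08,"rx":0,"ry":0,"rz":0,"claw":1},{"dx":0,"dy":0,"dz":0.08,"rx":0,"ry":0,"rz":0,"claw":1},{"dx":0,"dy":0,"dz":0.05,"rx":0,"ry":0,"rz":0,"claw":1},{"dx":0,"dy":0,"dz":0.02,"rx":0,"ry":0,"rz":0,"claw":1},{"dx":0,"dy":0,"dz":0.01,"rx":0,"ry":0,"rz":0,"claw":1},{"dx":0,"dy":0,"dz":0,"rx":0,"ry":0,"rz":0,"claw":1},{"dx":0,"dy":0,"dz":0,"rx":0,"ry":0,"rz":0,"claw":1}]}}

```text
time_s: 8.9
ee_pos: [0.5772, 0.0272, 0.0795]
eef_rot: [3.141, 0.0, 1.838]
force: [-0.0, -0.5, -1.1]
grip_width: 0.0054
grip_force: 30.0
```

Request:
{"api": "step_arm", "payload": {"plan": [{"dx":0,"dy":0,"dz":0.01,"rx":0,"ry":0,"rz":0,"claw":1},{"dx":0,"dy":0,"dz":0.01,"rx":0,"ry":0,"rz":0,"claw":1},{"dx":0,"dy":0,"dz":0.005,"rx":0,"ry":0,"rz":0,"claw":1},{"dx":0,"dy":0,"dz":0,"rx":0,"ry":0,"rz":0,"claw":1}]}}

```text
time_s: 9.3
ee_pos: [0.5773, 0.0271, 0.078]
eef_rot: [3.141, 0.0, 1.838]
force: [-5.6, 0.4, 10.1]
grip_width: 0.0058
grip_force: 30.0
```

Request:
{"api": "step_arm", "payload": {"plan": [{"dx":0,"dy":0,"dz":0,"rx":0,"ry":0,"rz":0,"claw":0.77},{"dx":0,"dy":0,"dz":0,"rx":0,"ry":0,"rz":0,"claw":0.77},{"dx":0,"dy":0,"dz":0,"rx":0,"ry":0,"rz":0,"claw":0.77},{"dx":0,"dy":0,"dz":-0.1,"rx":0,"ry":0,"rz":0,"claw":0.77},{"dx":0,"dy":0,"dz":-0.2,"rx":0,"ry":0,"rz":0,"claw":0.77},{"dx":0,"dy":0,"dz":-0.4,"rx":0,"ry":0,"rz":0,"claw":0.77},{"dx":0,"dy":0,"dz":-0.4,"rx":0,"ry":0,"rz":0,"claw":0.77},{"dx":0,"dy":0,"dz":-0.5,"rx":0,"ry":0,"rz":0,"claw":0.77},{"dx":-0.4,"dy":0,"dz":-0.2,"rx":0,"ry":0,"rz":0,"claw":0.6},{"dx":-0.4,"dy":0,"dz":-0.1,"rx":0,"ry":0,"rz":0,"claw":0.6}]}}

```text
time_s: 10.3
ee_pos: [0.5988, -0.0504, 0.2708]
eef_rot: [3.137, 0.002, 1.84]
force: [0.9, 0.8, -1.3]
grip_width: 0.0343
grip_force: 0.0
```

```bash
sleep 0; python3 - <<'E'
from h import *
o=telemetry.get_obs(); e=np.array(o['ee_pos']); print(e,o['joint_vel'].round(2))
p=shot('wrist','w6');p=shot('wrist','w6'); w=cloud(p)
N=near(w,(.577,.027),.06,.109,.12); c=(N[:,:2].min(0)+N[:,:2].max(0))/2
print('seal',circ(N),c,N[:,:2].max(0)-N[:,:2].min(0))
F=near(w,c,.03,.05,.09); print('in-neck heights',np.histogram(F[:,2],np.arange(.05,.09,.002)))
print('bar',bar(near(w,c,.035,.0745,.085)))
for s in [(-1,0),(1,0),(0,1),(0,-1)]:
    P=near(w,c+np.array(s)*.028,.009,.055,.073); print(s,len(P),np.median(P[:,2]) if len(P) else '')
c=circ(N)[:2]; q=w.reshape(-1,3);q=q[~np.isnan(q[:,0])]; r=np.hypot(*(q[:,:2]-c).T); a=np.degrees(np.arctan2(*(q[:,:2]-c).T[::-1]))
for lo,hi in[(-60,10),(120,190)]:
  aa=a%360 if lo>0 else a
  m=(r>.0395)&(r<.043)&(q[:,2]<.12)&(aa>lo)&(aa<hi)
  print([(k,round(float(np.median(s)),3)) for k in range(lo,hi,3) if len(s:=q[m&(aa>=k)&(aa<k+3),2])])
E
```

```text
[ 0.59877154 -0.05038921  0.27078225] [-0.65  0.28 -0.53  0.    0.29 -0.62]
seal [0.5772 0.0269 0.0473] [0.57716334 0.02703996] [0.09954501 0.10015619]
in-neck heights (array([ 45,  57,  51,  49,  68,  54,  73,  94, 326,  45,   0,   0,   0,
         6, 192, 175,   3,   0,   0]), array([0.05 , 0.052, 0.054, 0.056, 0.058, 0.06 , 0.062, 0.064, 0.066,
       0.068, 0.07 , 0.072, 0.074, 0.076, 0.078, 0.08 , 0.082, 0.084,
       0.086, 0.088]))
bar (array([5.7600e-01, 2.8000e-02, 5.1170e+00, 6.7581e+01]), 'axis deg', 105.1, 427, np.float64(0.0821))
(-1, 0) 172 0.0666092812063836
(1, 0) 183 0.0664346719861737
(0, 1) 147 0.06690736322839408
(0, -1) 136 0.06648431506192992
[(-60, 0.105), (-57, 0.105), (-54, 0.105), (-51, 0.105), (-48, 0.105), (-45, 0.105), (-42, 0.065), (-39, 0.064), (-36, 0.064), (-33, 0.064), (-30, 0.065), (-27, 0.064), (-24, 0.064), (-21, 0.064), (-18, 0.064), (-15, 0.096), (-12, 0.105), (-9, 0.105), (-6, 0.105), (-3, 0.105), (0, 0.105), (3, 0.105), (6, 0.105), (9, 0.105)]
[(120, 0.104), (123, 0.104), (126, 0.105), (129, 0.104), (132, 0.104), (135, 0.105), (138, 0.065), (141, 0.064), (144, 0.065), (147, 0.064), (150, 0.065), (153, 0.064), (156, 0.065), (159, 0.065), (162, 0.064), (165, 0.08), (168, 0.105), (171, 0.105), (174, 0.104), (177, 0.105), (180, 0.105), (183, 0.105), (186, 0.105), (189, 0.105)]
```

View pics/w6.png

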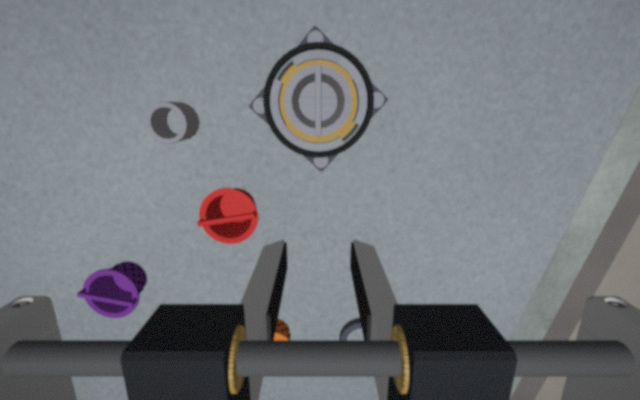

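The strainer sits home: bar at (319,100) inside the neck, flange level at z 0.0665 (expected 0.067). The notches lie at -28°/152°. Next is the cap.

Request:
{"api": "step_arm", "payload": {"plan": [{"dx":0.3,"dy":0.06,"dz":0,"rx":0,"ry":0,"rz":0,"claw":0.4},{"dx":0.4,"dy":0.08,"dz":0,"rx":0,"ry":0,"rz":0,"claw":0.4},{"dx":0.4,"dy":0.08,"dz":0,"rx":0,"ry":0,"rz":0,"claw":0.4},{"dx":0.4,"dy":0.08,"dz":0,"rx":0,"ry":0,"rz":0,"claw":0.4},{"dx":0.4,"dy":0.08,"dz":0,"rx":0,"ry":0,"rz":0,"claw":0.4},{"dx":0.4,"dy":0.08,"dz":0,"rx":0,"ry":0,"rz":0,"claw":0.4},{"dx":0.4,"dy":0.06,"dz":0,"rx":0,"ry":0,"rz":-0.086,"claw":0.4},{"dx":0,"dy":0,"dz":0,"rx":0,"ry":0,"rz":-0.087,"claw":0.4},{"dx":0,"dy":0,"dz":0,"rx":0,"ry":0,"rz":-0.087,"claw":0.4},{"dx":0,"dy":0,"dz":0,"rx":0,"ry":0,"rz":-0.087,"claw":0.4}]}}

```text
time_s: 11.4
ee_pos: [0.5766, 0.2249, 0.267]
eef_rot: [-3.141, -0.0, 2.389]
force: [-0.9, 0.2, 0.9]
grip_width: 0.0564
grip_force: 0.0
```

Request:
{"api": "step_arm", "payload": {"plan": [{"dx":0,"dy":0,"dz":0,"rx":0,"ry":0,"rz":0,"claw":0.4},{"dx":0,"dy":0,"dz":0,"rx":0,"ry":0,"rz":0,"claw":0.4}]}}

```text
time_s: 11.6
ee_pos: [0.5769, 0.2243, 0.267]
eef_rot: [3.141, -0.0, 2.379]
force: [0.2, -0.5, -0.5]
grip_width: 0.0567
grip_force: 0.0
```

```bash
python3 - <<'E'
from h import *
o=telemetry.get_obs(); e=np.array(o['ee_pos']); print(e,np.degrees(o['eef_rot'][2]))
w=cloud(shot('wrist','w7'))
for h in (.024,.02): 
    C=near(w,(.512,.299),.065,h,.036); print((C[:,:2].min(0)+C[:,:2].max(0))/2,C[:,:2].max(0)-C[:,:2].min(0))
B=near(w,(.512,.299),.06,.05,.065);print('bar',bar(B),np.median(B[:,2]))
E
```

```text
[0.57691199 0.22433167 0.26698098] 136.29604994441385
[0.51055978 0.30116777] [0.10325335 0.10322206]
[0.51055978 0.30116777] [0.10325335 0.10322206]
bar (array([ 0.511,  0.301, 13.764, 63.684]), 'axis deg', 137.4, 867, np.float64(0.0579)) 0.05510048530159034
```

Request:
{"api": "step_arm", "payload": {"plan": [{"dx":0.3,"dy":0.03,"dz":0,"rx":0,"ry":0,"rz":-0.008,"claw":0.5},{"dx":0.4,"dy":0.04,"dz":0.2,"rx":0,"ry":0,"rz":0,"claw":0.5},{"dx":0.3,"dy":0.03,"dz":0.3,"rx":0,"ry":0,"rz":0,"claw":0.5},{"dx":0,"dy":0,"dz":0.4,"rx":0,"ry":0,"rz":0,"claw":0.5},{"dx":0,"dy":0,"dz":0.4,"rx":0,"ry":0,"rz":0,"claw":0.5},{"dx":0,"dy":0,"dz":0.4,"rx":0,"ry":0,"rz":0,"claw":0.5},{"dx":0,"dy":0,"dz":0.2,"rx":0,"ry":0,"rz":0,"claw":0.5},{"dx":0,"dy":0,"dz":0.15,"rx":0,"ry":0,"rz":0,"claw":0.5},{"dx":0,"dy":0,"dz":0.1,"rx":0,"ry":0,"rz":0,"claw":0.5},{"dx":0,"dy":0,"dz":0,"rx":0,"ry":0,"rz":0,"claw":0.5}]}}

```text
time_s: 12.65
ee_pos: [0.5106, 0.2995, 0.0512]
eef_rot: [-3.141, -0.0, 2.394]
force: [-0.5, -0.5, 0.0]
grip_width: 0.0472
grip_force: 0.0
```

Lower 2.5 mm more, close firmly and lift.

Request:
{"api": "step_arm", "payload": {"plan": [{"dx":0.01,"dy":0,"dz":0.025,"rx":0,"ry":0,"rz":0,"claw":0.5},{"dx":0,"dy":0,"dz":0,"rx":0,"ry":0,"rz":0,"claw":1},{"dx":0,"dy":0,"dz":0,"rx":0,"ry":0,"rz":0,"claw":1},{"dx":0,"dy":0,"dz":0,"rx":0,"ry":0,"rz":0,"claw":1},{"dx":0,"dy":0,"dz":0,"rx":0,"ry":0,"rz":0,"claw":1},{"dx":0,"dy":0,"dz":0,"rx":0,"ry":0,"rz":0,"claw":1},{"dx":0,"dy":0,"dz":0,"rx":0,"ry":0,"rz":0,"claw":1}], "grip_force": 60}}

```text
time_s: 13.35
ee_pos: [0.5101, 0.3004, 0.0495]
eef_rot: [3.141, 0.0, 2.395]
force: [0.9, 1.0, 2.1]
grip_width: 0.0136
grip_force: 60.0
```

Request:
{"api": "step_arm", "payload": {"plan": [{"dx":0,"dy":0,"dz":-0.1,"rx":0,"ry":0,"rz":0,"claw":1},{"dx":0,"dy":0,"dz":-0.3,"rx":0,"ry":0,"rz":0,"claw":1},{"dx":0,"dy":0,"dz":-0.4,"rx":0,"ry":0,"rz":0,"claw":1},{"dx":0,"dy":0,"dz":-0.4,"rx":0,"ry":0,"rz":0,"claw":1},{"dx":0,"dy":0,"dz":-0.4,"rx":0,"ry":0,"rz":0,"claw":1},{"dx":0,"dy":0,"dz":-0.4,"rx":0,"ry":0,"rz":0,"claw":1},{"dx":0,"dy":0,"dz":0,"rx":0,"ry":0,"rz":0,"claw":1},{"dx":0,"dy":0,"dz":0,"rx":0,"ry":0,"rz":0,"claw":1}]}}

```text
time_s: 14.15
ee_pos: [0.5098, 0.3002, 0.2494]
eef_rot: [3.141, 0.0, 2.395]
force: [-0.4, 0.3, -4.2]
grip_width: 0.0136
grip_force: 60.0
```

```bash
cat >> h.py <<'E'
def capm(n,e,save=None):
    w=cloud(shot(n,save))
    C=near(w,e,.065,e[2]-.0485+.025,e[2]-.0485+.0335); m=(C[:,:2].min(0)+C[:,:2].max(0))/2
    B=near(w,e,.06,e[2]-.0485+.048,e[2]+.012)
    print(n,'disc-tcp mm',((m-e[:2])*1000).round(1),((C[:,:2].max(0)-C[:,:2].min(0))*1000).round(0),len(C),'topz-e',np.median(C[:,2])-e[2],'bar',bar(B) if len(B)>5 else '')
    return w
E
python3 - <<'E'
from h import *
o=telemetry.get_obs(); e=np.array(o['ee_pos']); print(e,np.degrees(o['eef_rot']),o['force'])
for n in ['wrist','scene','side']: w=capm(n,e,'k_'+n)
E
```

```text
[0.50983919 0.30020631 0.2494312 ] [1.79979382e+02 7.49585480e-03 1.37242372e+02] [-0.43561961  0.34498337 -4.18478528]
wrist disc-tcp mm [-0.   0.1] [103. 104.] 13973 topz-e -0.019978953564389862 bar (array([ 0.507,  0.299, 36.038, 63.388]), 'axis deg', 137.3, 3585, np.float64(0.2614))
scene disc-tcp mm [ 2.8 -3.2] [101. 103.] 998 topz-e -0.021884526765455964 bar (array([ 0.515,  0.297, 35.733, 62.033]), 'axis deg', 141.6, 216, np.float64(0.2612))
side disc-tcp mm [ 0.7 -0.5] [104. 102.] 989 topz-e -0.02153435457511063 bar (array([ 0.51 ,  0.303, 36.447, 60.807]), 'axis deg', 133.1, 205, np.float64(0.2613))
```

Request:
{"api": "step_arm", "payload": {"plan": [{"dx":-0.2,"dy":-0.13,"dz":0,"rx":0,"ry":0,"rz":0,"claw":1},{"dx":-0.3,"dy":-0.2,"dz":0,"rx":0,"ry":0,"rz":0,"claw":1},{"dx":-0.35,"dy":-0.23,"dz":0,"rx":0,"ry":0,"rz":0,"claw":1},{"dx":-0.35,"dy":-0.23,"dz":0,"rx":0,"ry":0,"rz":0,"claw":1},{"dx":-0.35,"dy":-0.23,"dz":0,"rx":0,"ry":0,"rz":0,"claw":1},{"dx":-0.35,"dy":-0.23,"dz":0,"rx":0,"ry":0,"rz":0,"claw":1},{"dx":-0.3,"dy":-0.2,"dz":0,"rx":0,"ry":0,"rz":0,"claw":1},{"dx":-0.15,"dy":-0.1,"dz":0,"rx":0,"ry":0,"rz":0,"claw":1},{"dx":0,"dy":0,"dz":0,"rx":0,"ry":0,"rz":-0.082,"claw":1},{"dx":0,"dy":0,"dz":0,"rx":0,"ry":0,"rz":-0.082,"claw":1}]}}

```text
time_s: 15.3
ee_pos: [0.577, 0.0262, 0.2477]
eef_rot: [-3.14, -0.002, 2.657]
force: [-0.8, 0.1, -2.8]
grip_width: 0.0134
grip_force: 60.0
```

Request:
{"api": "step_arm", "payload": {"plan": [{"dx":0,"dy":0,"dz":0,"rx":0,"ry":0,"rz":0,"claw":1},{"dx":0,"dy":0,"dz":0,"rx":0,"ry":0,"rz":0,"claw":1}]}}

```text
time_s: 15.5
ee_pos: [0.5771, 0.0271, 0.2483]
eef_rot: [-3.141, -0.001, 2.649]
force: [-1.5, 0.0, -2.5]
grip_width: 0.0139
grip_force: 60.0
```

```bash
python3 - <<'E'
from h import *
o=telemetry.get_obs(); e=np.array(o['ee_pos']); print(e,np.degrees(o['eef_rot']),o['qpos'].round(2))
for n in ['wrist','side','scene']:
    w=capm(n,e)
    N=near(w,(.577,.027),.06,.110,.12); print(' seal',N[:,:2].min(0).round(4),N[:,:2].max(0).round(4),len(N),circ(N))
E
```

```text
[0.57710711 0.02705057 0.2483499 ] [-1.79958595e+02 -8.18239339e-02  1.51792681e+02] [-0.02  0.35  1.4   0.    1.4  -1.1 ]
wrist disc-tcp mm [-1. -0.] [101. 104.] 13968 topz-e -0.0199266571584292 bar (array([5.7800e-01, 3.0000e-02, 3.6065e+01, 6.3108e+01]), 'axis deg', 151.8, 3601, np.float64(0.2603))
 seal [ 0.5269 -0.0058] [0.5823 0.0767] 686 [0.5778 0.0263 0.0485]
side disc-tcp mm [1.4 1. ] [103. 103.] 592 topz-e -0.019430361730568252 bar (array([5.7800e-01, 3.3000e-02, 5.7128e+01, 3.8155e+01]), 'axis deg', 161.2, 112, np.float64(0.2603))
 seal [ 0.5273 -0.0237] [0.6275 0.0778] 198 [0.5774 0.027  0.0476]
scene disc-tcp mm [ 5.4 -2. ] [ 98. 103.] 1239 topz-e -0.02010506941415449 bar (array([5.8700e-01, 2.1000e-02, 3.4095e+01, 4.6935e+01]), 'axis deg', 150.5, 199, np.float64(0.2598))
 seal [ 0.5477 -0.0259] [0.629  0.0736] 215 [0.5795 0.0237 0.0474]
```

Request:
{"api": "step_arm", "payload": {"plan": [{"dx":0,"dy":0,"dz":0.25,"rx":0,"ry":0,"rz":0,"claw":1},{"dx":0,"dy":0,"dz":0.3,"rx":0,"ry":0,"rz":0,"claw":1},{"dx":0,"dy":0,"dz":0.2,"rx":0,"ry":0,"rz":0,"claw":1},{"dx":0,"dy":0,"dz":0.1,"rx":0,"ry":0,"rz":0,"claw":1},{"dx":0,"dy":0,"dz":0.08,"rx":0,"ry":0,"rz":0,"claw":1},{"dx":0,"dy":0,"dz":0.06,"rx":0,"ry":0,"rz":0,"claw":1},{"dx":0,"dy":0,"dz":0.03,"rx":0,"ry":0,"rz":0,"claw":1},{"dx":0,"dy":0,"dz":0.02,"rx":0,"ry":0,"rz":0,"claw":1},{"dx":0,"dy":0,"dz":0,"rx":0,"ry":0,"rz":0,"claw":1}]}}

```text
time_s: 16.55
ee_pos: [0.5775, 0.027, 0.1455]
eef_rot: [3.141, 0.0, 2.653]
force: [0.3, 0.2, -3.3]
grip_width: 0.0135
grip_force: 60.0
```

Request:
{"api": "step_arm", "payload": {"plan": [{"dx":0,"dy":0,"dz":0.02,"rx":0,"ry":0,"rz":0,"claw":1},{"dx":0,"dy":0,"dz":0.02,"rx":0,"ry":0,"rz":0,"claw":1},{"dx":0,"dy":0,"dz":0,"rx":0,"ry":0,"rz":0,"claw":1}]}}

```text
time_s: 16.85
ee_pos: [0.5774, 0.027, 0.1412]
eef_rot: [3.142, -0.0, 2.653]
force: [0.2, -0.1, -3.0]
grip_width: 0.0134
grip_force: 60.0
```

Request:
{"api": "step_arm", "payload": {"plan": [{"dx":0,"dy":0,"dz":0.02,"rx":0,"ry":0,"rz":0,"claw":1},{"dx":0,"dy":0,"dz":0.02,"rx":0,"ry":0,"rz":0,"claw":1},{"dx":0,"dy":0,"dz":0.02,"rx":0,"ry":0,"rz":0,"claw":1},{"dx":0,"dy":0,"dz":0.02,"rx":0,"ry":0,"rz":0,"claw":1},{"dx":0,"dy":0,"dz":0,"rx":0,"ry":0,"rz":0,"claw":1}]}}

```text
time_s: 17.35
ee_pos: [0.5775, 0.027, 0.1338]
eef_rot: [3.141, 0.001, 2.653]
force: [-5.1, 0.4, 8.9]
grip_width: 0.0135
grip_force: 60.0
```

Request:
{"api": "step_arm", "payload": {"plan": [{"dx":0,"dy":0,"dz":0.005,"rx":0,"ry":0,"rz":0,"claw":1},{"dx":0,"dy":0,"dz":0,"rx":0,"ry":0,"rz":0.05,"claw":1},{"dx":0,"dy":0,"dz":0,"rx":0,"ry":0,"rz":0.05,"claw":1},{"dx":0,"dy":0,"dz":0,"rx":0,"ry":0,"rz":0.05,"claw":1},{"dx":0,"dy":0,"dz":0,"rx":0,"ry":0,"rz":0.05,"claw":1},{"dx":0,"dy":0,"dz":0,"rx":0,"ry":0,"rz":0.05,"claw":1},{"dx":0,"dy":0,"dz":0,"rx":0,"ry":0,"rz":0,"claw":1}]}}

```text
time_s: 18.05
ee_pos: [0.5783, 0.027, 0.134]
eef_rot: [3.139, 0.002, 2.258]
force: [-0.6, 0.2, 8.4]
grip_width: 0.0136
grip_force: 60.0
```

```bash
python3 - <<'E'
from h import *
o=telemetry.get_obs(); e=np.array(o['ee_pos']); print(e,np.degrees(o['eef_rot'][2]),o['force'],o['moment'])
w=capm('wrist',e)
E
```

```text
[0.578261   0.02698695 0.13401154] 129.3548892390235 [-0.59789889  0.21947717  8.40738862] [-0.00699956  0.01262051  0.01987792]
wrist disc-tcp mm [0.1 0.5] [104. 103.] 13982 topz-e -0.019941182567550675 bar (array([5.8000e-01, 3.0000e-02, 3.6193e+01, 6.2785e+01]), 'axis deg', 129.4, 3598, np.float64(0.146))
```

Request:
{"api": "step_arm", "payload": {"plan": [{"dx":0,"dy":0,"dz":0,"rx":0,"ry":0,"rz":0.06,"claw":1},{"dx":0,"dy":0,"dz":0,"rx":0,"ry":0,"rz":0.06,"claw":1},{"dx":0,"dy":0,"dz":0,"rx":0,"ry":0,"rz":0.06,"claw":1},{"dx":0,"dy":0,"dz":0,"rx":0,"ry":0,"rz":0.06,"claw":1},{"dx":0,"dy":0,"dz":0,"rx":0,"ry":0,"rz":0.06,"claw":1},{"dx":0,"dy":0,"dz":0,"rx":0,"ry":0,"rz":0.06,"claw":1},{"dx":0,"dy":0,"dz":0,"rx":0,"ry":0,"rz":0.06,"claw":1},{"dx":0,"dy":0,"dz":0,"rx":0,"ry":0,"rz":0.06,"claw":1},{"dx":0,"dy":0,"dz":0,"rx":0,"ry":0,"rz":0.06,"claw":1},{"dx":0,"dy":0,"dz":0,"rx":0,"ry":0,"rz":0.06,"claw":1}]}}

```text
time_s: 19.1
ee_pos: [0.5783, 0.027, 0.134]
eef_rot: [3.139, -0.001, 1.314]
force: [0.1, -1.1, 9.9]
grip_width: 0.0133
grip_force: 60.0
```

Request:
{"api": "step_arm", "payload": {"plan": [{"dx":0,"dy":0,"dz":0,"rx":0,"ry":0,"rz":0.05,"claw":1},{"dx":0,"dy":0,"dz":0,"rx":0,"ry":0,"rz":0.04,"claw":1},{"dx":0,"dy":0,"dz":0,"rx":0,"ry":0,"rz":0.03,"claw":1},{"dx":0,"dy":0,"dz":0,"rx":0,"ry":0,"rz":0.02,"claw":1},{"dx":0,"dy":0,"dz":0,"rx":0,"ry":0,"rz":0.01,"claw":1},{"dx":0,"dy":0,"dz":0,"rx":0,"ry":0,"rz":0,"claw":1}]}}

```text
time_s: 19.7
ee_pos: [0.5783, 0.0269, 0.134]
eef_rot: [3.139, -0.001, 1.082]
force: [0.3, 0.1, 7.9]
grip_width: 0.0134
grip_force: 60.0
```

```bash
python3 - <<'E'
from h import *
o=telemetry.get_obs(); e=np.array(o['ee_pos']); print(e,np.degrees(o['eef_rot'][2]),o['force'],o['moment'])
w=capm('wrist',e)
E
```

```text
[0.57827298 0.02693066 0.13402886] 61.988076999963106 [0.2513957  0.13941523 7.86242003] [-0.08808162  0.08172126  0.22615234]
wrist disc-tcp mm [-1.3  0.4] [104. 102.] 13971 topz-e -0.01991982601415923 bar (array([5.7500e-01, 2.9000e-02, 6.2590e+01, 3.6246e+01]), 'axis deg', 62.1, 3602, np.float64(0.146))
```

Request:
{"api": "step_arm", "payload": {"plan": [{"dx":0,"dy":0,"dz":0,"rx":0,"ry":0,"rz":0.015,"claw":1},{"dx":0,"dy":0,"dz":0,"rx":0,"ry":0,"rz":0.015,"claw":1},{"dx":0,"dy":0,"dz":0,"rx":0,"ry":0,"rz":0,"claw":1}]}}

```text
time_s: 20.05
ee_pos: [0.5783, 0.0269, 0.134]
eef_rot: [3.139, -0.001, 1.035]
force: [0.9, -0.5, 8.2]
grip_width: 0.0135
grip_force: 60.0
```

```bash
python3 - <<'E'
from h import *
o=telemetry.get_obs(); e=np.array(o['ee_pos']); print(e,np.degrees(o['eef_rot'][2]),o['force'],o['moment'])
E
```

```text
[0.57825975 0.02691385 0.13402296] 59.27395893176229 [ 0.86849937 -0.48747861  8.20462804] [-0.06664923  0.08800931  0.27037707]
```

Request:
{"api": "step_arm", "payload": {"plan": [{"dx":0,"dy":0,"dz":0,"rx":0,"ry":0,"rz":0.015,"claw":1},{"dx":0,"dy":0,"dz":0,"rx":0,"ry":0,"rz":0.015,"claw":1},{"dx":0,"dy":0,"dz":0,"rx":0,"ry":0,"rz":0,"claw":1}]}}

```text
time_s: 20.35
ee_pos: [0.5785, 0.0267, 0.134]
eef_rot: [3.138, -0.001, 0.988]
force: [2.1, -1.8, 7.6]
grip_width: 0.0138
grip_force: 60.5
```

```bash
python3 - <<'E'
from h import *
o=telemetry.get_obs(); e=np.array(o['ee_pos']); print(e,np.degrees(o['eef_rot'][2]),o['force'],o['moment'])
w=capm('wrist',e)
E
```

```text
[0.57849891 0.02673504 0.13404458] 56.61478131156284 [ 2.11453744 -1.83999601  7.56538602] [-0.35290031 -0.24605127  0.82068369]
wrist disc-tcp mm [-1.3  0.9] [104. 101.] 13965 topz-e -0.019931492207362372 bar (array([5.8000e-01, 2.6000e-02, 6.2978e+01, 3.5786e+01]), 'axis deg', 58.6, 3584, np.float64(0.146))
```

Request:
{"api": "step_arm", "payload": {"plan": [{"dx":0,"dy":0,"dz":0,"rx":0,"ry":0,"rz":-0.02,"claw":1},{"dx":0,"dy":0,"dz":-0.02,"rx":0,"ry":0,"rz":0,"claw":1},{"dx":0,"dy":0,"dz":-0.015,"rx":0,"ry":0,"rz":0,"claw":1},{"dx":0,"dy":0,"dz":-0.01,"rx":0,"ry":0,"rz":0,"claw":1},{"dx":0,"dy":0,"dz":0,"rx":0,"ry":0,"rz":0,"claw":1},{"dx":0,"dy":0,"dz":0,"rx":0,"ry":0,"rz":0,"claw":1}]}}

```text
time_s: 21.0
ee_pos: [0.5784, 0.0267, 0.1381]
eef_rot: [3.139, -0.001, 1.019]
force: [5.8, -1.4, 4.0]
grip_width: 0.0135
grip_force: 60.0
```

```bash
python3 - <<'E'
from h import *
o=telemetry.get_obs(); e=np.array(o['ee_pos']); print(e,np.degrees(o['eef_rot'][2]),o['force'],o['moment'])
w=capm('wrist',e)
E
```

```text
[0.57840689 0.02674577 0.13813734] 58.38830457442164 [ 5.76474093 -1.3990687   3.95153334] [-0.37919971 -0.84327147  0.23490237]
wrist disc-tcp mm [-1.1  0.9] [104. 101.] 13981 topz-e -0.019915967012273383 bar (array([5.8000e-01, 2.6000e-02, 6.2999e+01, 3.5959e+01]), 'axis deg', 58.5, 3588, np.float64(0.1501))
```

Request:
{"api": "step_arm", "payload": {"plan": [{"dx":0,"dy":0,"dz":0,"rx":0,"ry":0,"rz":-0.02,"claw":1},{"dx":0,"dy":0,"dz":-0.005,"rx":0,"ry":0,"rz":0,"claw":1},{"dx":0,"dy":0,"dz":-0.005,"rx":0,"ry":0,"rz":0,"claw":1},{"dx":0,"dy":0,"dz":0,"rx":0,"ry":0,"rz":0,"claw":1},{"dx":0,"dy":0,"dz":0,"rx":0,"ry":0,"rz":0,"claw":1}]}}

```text
time_s: 21.55
ee_pos: [0.578, 0.0269, 0.1385]
eef_rot: [3.14, -0.001, 1.05]
force: [4.9, -0.4, 2.3]
grip_width: 0.0136
grip_force: 60.0
```

```bash
python3 - <<'E'
from h import *
o=telemetry.get_obs(); e=np.array(o['ee_pos']); print(e,np.degrees(o['eef_rot']),o['force'],o['moment'])
w=capm('wrist',e,'fin'); w=capm('side',e,'fs')
E
```

```text
[0.57799472 0.02689031 0.13851848] [ 1.79902717e+02 -4.94896866e-02  6.01455304e+01] [ 4.89807251 -0.44954455  2.31740613] [-0.23017998 -1.04777531  0.00690073]
wrist disc-tcp mm [-1.2  1.2] [104. 101.] 13977 topz-e -0.01994367042005249 bar (array([5.7500e-01, 2.9000e-02, 6.3155e+01, 3.5983e+01]), 'axis deg', 60.1, 3589, np.float64(0.1505))
side disc-tcp mm [-0.3  2.1] [104. 101.] 535 topz-e -0.019630953238141097 bar (array([5.7500e-01, 3.1000e-02, 5.4480e+01, 3.2951e+01]), 'axis deg', 45.6, 103, np.float64(0.1505))
```

Request:
{"api": "step_arm", "payload": {"plan": [{"dx":0.003,"dy":0.004,"dz":-0.003,"rx":0,"ry":0,"rz":0,"claw":1},{"dx":0,"dy":0,"dz":-0.003,"rx":0,"ry":0,"rz":0,"claw":1},{"dx":0,"dy":0,"dz":0,"rx":0,"ry":0,"rz":0,"claw":1},{"dx":0,"dy":0,"dz":0,"rx":0,"ry":0,"rz":0,"claw":1}]}}

```text
time_s: 22.05
ee_pos: [0.578, 0.0269, 0.1385]
eef_rot: [3.141, 0.0, 1.05]
force: [6.3, -2.0, -2.0]
grip_width: 0.0136
grip_force: 60.0
```

```bash
python3 - <<'E'
from h import *
o=telemetry.get_obs(); e=np.array(o['ee_pos']); print(e,np.degrees(o['eef_rot']),o['force'],o['moment'])
p=shot('scene'); a=p['img'][130:290,230:430,::-1]; cv2.imwrite('pics/f.png',cv2.resize(a,None,fx=3,fy=3))
E
```

```text
[0.57800328 0.0268966  0.13853756] [1.79982802e+02 1.98524637e-03 6.01692167e+01] [ 6.26835    -1.95386724 -1.98665517] [-0.43373405 -1.09437948  0.0161822 ]
```

View pics/f.png

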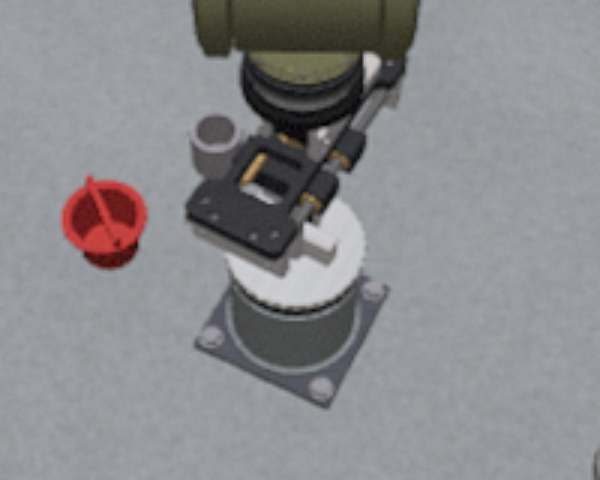

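The picture shows the cap flat on the neck, gripped at (310,240). It no longer rises when I ease up, so the lugs are against the pockets (origin z about 0.089). I'm handing in.

```bash
python3 -c "
from station import hand_in
print(hand_in())"
```

```text
the job is handed in; nothing more can be done
None
```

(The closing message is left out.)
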